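# Rest the loaded pestle in its mortar, heavy end down

## Task

Put the white double-ended pestle back in its mortar. One of its two look-alike ends is loaded with metal: lift it off-centre to feel which end is heavy, then rest it with the heavy end down in the bowl and the shaft leaning out in the pouring lip, so that it stays there by itself. It is porcelain, so let the end down onto the bowl's floor before you open your hand, and do not drop or knock it; leave the mortar standing where it is and do not disturb the other things on the tiles.

Things in the scene. Friction and masses are not known exactly. Their poses are not given: they have to be found in the camera images.
- pestle: Double-ended white porcelain pestle, 165 mm long, about 0.35 kg, lying on the slab. Origin at mid-length on its axis; x along its length to end a. Straight shaft 22 mm in diameter over the middle 88 mm; each end swells to a 36 mm bulb (widest 62 to 67 mm from the middle) with a domed tip. Hidden metal in one end puts its centre of mass 27 to 32 mm from the middle towards that end.
- pestle_end_a (a point): Tip of the pestle on its axis, 82.5 mm from the middle along its +x. Both ends look and measure the same. Either may be the heavy one: it changes from start to start and cannot be seen.
- pestle_end_b (a point): Tip of the pestle on its axis, 82.5 mm from the middle along its -x. May be the heavy or the light end.
- mortar: White porcelain mortar, a loose thick-walled bowl, 0.75 kg, 100 mm across the rim and 60 mm high, on a 64 mm foot. Origin at the centre of its underside, z up, x towards its pouring lip. Rested heavy end down, the pestle leans straight out over the lip, its axis 28 to 38 degrees above level, mid-length about 50 mm from the mortar's axis and 62 to 70 mm up. Light end down, it tips out over the lip.
- mortar_in (a point): Centre of the bowl's flat floor (32 mm diameter), 12 mm above the mortar's underside. The inside curves up from it: 56 mm wide at 18 mm above the underside, 72 at 32, 82 at 48, 86 at the rim. At rest the pestle's low tip is 13 to 28 mm behind this point (away from the lip) and about 21 mm above the underside.
- mortar_lip (a point): Bottom of the pouring lip, a rounded V dip in the rim 10 mm deep and about 30 mm wide, mid-wall: 49.5 mm from the mortar's axis, 50 mm above its underside. The resting pestle's shaft crosses it 75 to 90 mm from the low tip, so hold the shaft nearer the high end than that when placing.
- slab: Fixed flat offcut of buff cordierite kiln shelf, 190 x 110 x 12 mm, with pale grey kiln wash on top; the pestle lies lengthwise on it. Origin at the centre of its underside, x along its length.
- table: The tiled worktop, its top at height 0.
- paddle: Bystander: cast bronze shaping paddle with a dark wooden handle, lying flat, 216 mm long, 44 mm wide, up to 19 mm high. Origin under the middle of its length, blade towards +x.
- jar: Bystander: round glass jar with steel cap, 52 mm diameter, 68 mm high. Origin at the centre of its underside.
- marver: Bystander: black graphite block 85 x 60 x 12 mm with a rod and wooden handle, 192 mm long in all. Origin on its underside, between handle and block; handle towards -x.
- tray: Bystander: round aluminium bead tray, 156 mm across, 16 mm high, holding four marbles. Origin at the centre of its underside.
- marble0_center (a point): Centre of a sea-green glass marble, 18 mm diameter, lying in the bead tray.
- marble1_center (a point): Centre of a sea-green glass marble, 18 mm diameter, lying in the bead tray.
- marble2_center (a point): Centre of a sea-green glass marble, 18 mm diameter, lying in the bead tray.
- marble3_center (a point): Centre of a sea-green glass marble, 18 mm diameter, lying in the bead tray.

How it is judged (in metres and radians):
On the way:
1. the pestle's low end is let down to the floor of the bowl, its other end towards the lip, while the hand still holds it (contact force between the fingers and pestle above 1 N and ((z of pestle_end_a in the frame of mortar below 0.033 m and horizontal distance between pestle_end_a and mortar below 0.038 m and x of pestle_end_b in the frame of mortar above 0.05 m) or (z of pestle_end_b in the frame of mortar below 0.033 m and horizontal distance between pestle_end_b and mortar below 0.038 m and x of pestle_end_a in the frame of mortar above 0.05 m))), for 0.1 s.
At the end, for the whole second after the job is handed in: The pestle leans at rest in the mortar: low tip in the bowl (under 30 mm above its underside, within 38 mm of its axis), high tip out over the lip (over 85 mm out, within 35 mm sideways, over 85 mm up); mortar upright, under 30 mm from its start. Only heavy end down stays so (((z of pestle_end_a in the frame of mortar below 0.03 m and horizontal distance between pestle_end_a and mortar below 0.038 m and x of pestle_end_b in the frame of mortar above 0.085 m and y of pestle_end_b in the frame of mortar between -0.035 and 0.035 m and z of pestle_end_b in the frame of mortar above 0.085 m) or (z of pestle_end_b in the frame of mortar below 0.03 m and horizontal distance between pestle_end_b and mortar below 0.038 m and x of pestle_end_a in the frame of mortar above 0.085 m and y of pestle_end_a in the frame of mortar between -0.035 and 0.035 m and z of pestle_end_a in the frame of mortar above 0.085 m)) and linear speed of pestle below 0.03 m/s and angular speed of pestle below 0.3 rad/s and angle between mortar's own z axis and vertical below 0.06 rad and distance of mortar from where it was at the start of the episode below 0.03 m); the robot touches nothing.
It fails at once if the pestle is dropped or tips out: while the fingers do not touch it, it moves at over 0.35 m/s or lies against both tiles and mortar (contact force between the fingers and pestle below 0.05 N and (linear speed of pestle above 0.35 m/s or (contact force between pestle and table above 0.5 N and contact force between pestle and mortar above 0.2 N))).
It fails at once if the pestle is dropped on or knocked hard against the mortar, the slab or the tiles (over 70 N on the mortar, 45 N on the slab or tiles) (contact force between pestle and mortar above 70 N or contact force between pestle and slab above 45 N or contact force between pestle and table above 45 N).
It fails at once if the paddle, jar, marver or tray is moved more than 30 mm, or a marble leaves the tray (distance of any of paddle, jar, marver, tray from where it was at the start of the episode above 0.03 m or horizontal distance between any of marble0_center, marble1_center, marble2_center, marble3_center and tray above 0.085 m).
It also fails if it takes over 64 s, if anything falls off the work surface, if the arm or the gripper's body presses on something with over 40 N, if the wrist force passes 120 N, or if a joint passes its speed limit or range.

## Robot

A 6-joint arm with a two-finger parallel gripper is mounted at the origin on the work surface. World frame = base frame: x ahead of the robot, y to its left, z up, the work surface at z = 0. Lengths are in mm, angles in rad, forces in N, time in s.
With the tool pointing down it reaches from about 275 to 750 mm from the base axis. Payload 10.2 kg.
Tool frame: the origin (TCP) lies on the centre line of the jaws, within the pads' length; the fingertips stand 17 mm ahead of it and the grasp point (between the pads) lies 2 mm behind it; z points along the fingers, y is the line along which they close (so a half turn about z gives the same grasp; the last joint's range is limited). The gripper opens to 85 mm and grips with 20 to 120 N. Pads are 22 mm wide; open, the fingers measure 114 mm over their backs; the gripper's body (76 mm by 85 mm) begins 54 mm behind the grasp point. The pads swing forward as they close: fully open they stand 13 mm farther back than shut.
Start: joints at [0.895, 0.313, 1.498, -0, 1.331, -0.223], TCP at [229.693, 472.094, 248.294] pointing down, gripper open.
Joint ranges: [-2.94, 2.94], [-0.97, 2.17], [0.19, 2.56], [-1.23, 4.37], [0.02, 3.11], [-2.88, 2.88]. Speed limits (rad/s): [2.39, 2.39, 3.01, 3.14, 3.14, 3.14].

## Interface

Orientations are given as a unit quaternion [w, x, y, z].
In Python, from rig import ctrl gives the robot as it stands. The module is installed in compiled form; this text tells all that it offers.
- The arm moves only by the shell command python3 -m jog 'ROWS' [FORCE]. ROWS is JSON, a list of rows, each an object with "delta_pos": the shift along the world's x, y, z in mm, a list of three; "angular": the turn, a rotation vector about the world's x, y, z in rad, a list of three; "fingers": the opening, from 0 (shut) to 1 (fully open). In form: [{"delta_pos": [tx, ty, tz], "angular": [rx, ry, rz], "fingers": fingers}, ...]. A call has 1 to 10 rows; each row is the pose to reach, as a shift and turn from the pose commanded when the call began; what a row does not reach only later rows make up. A row lasts 1/8 s, in which the tool goes at most 62.5 mm and 10.7 degrees, less where a joint would pass 70% of its speed; a pose out of reach is approached as far as the arm can. A call with a gripper value outside its range is refused whole. The fingers move at their own pace and stop on an object; FORCE is the grip in N (left out, the last holds). Time passes only in rows, so rows that repeat a pose let the fingers close. It gives the time, the measured TCP pose, the force, the opening and the grip force at its end, in the units of the state.
- ctrl.sense(): the state, without advancing time (a new reading comes with each control period).
- ctrl.capture(name): name is "scene" or "top"; returns a dict with "pixels" (480x640x3 uint8, blue, green, red), "fx", "fy", "cx", "cy" (pixels), "R" (3x3) and "t" (3): a world point X has camera coordinates R X + t. Camera axes: x right, y down, z forward; pixel columns grow to the right and rows downward; lengths in mm; the calibration is good to about 2 mm. A picture is of the moment at which its call begins. There is no depth.
- ctrl.finish_job(): hands the job in; it is judged then, once.
The state is a dict: "time_s": time; "joints": joint angles; "dq": joint speeds; "tau": joint torques, N m; "eef_pos": TCP position; "ee_rot": TCP orientation; "force": force on the tool from outside, world axes, zero at the start; "wrist_torque": the same for the moment, N m; "grip_width": opening from 0.0 (shut) to 1.0 (fully open); "grip_force": force on a finger pad.
Only numpy, scipy, OpenCV 4.12 (cv2) and the standard library are available. Lean on these libraries where they do the work, as an engineer would, in place of code of your own. Each camera call takes 0.05 s, during which the arm holds its last target. There are 200 camera calls.

## Working session

There is one attempt and no reset: what is moved stays moved. The work goes in short steps, Python scripts to look and compute and a shell command to move; the robot and the scene stay as the last step left them, time stands still between calls to the robot, and variables do not carry over. Pictures are saved under pics/ and viewed, at most 10 in all, crops included, and the job is handed in when it is done.

```bash
mkdir -p pics; python3 - <<'E'
from rig import ctrl
import cv2,pickle
for n in("scene","top"):
    c=ctrl.capture(n); cv2.imwrite(f"pics/{n}0.png",c["pixels"]); pickle.dump(c,open(f"{n}0.pkl","wb"))
    print(n,c["fx"],c["cx"],c["cy"],c["R"],c["t"])
print(ctrl.sense())
E
```

```text
scene 479.4602715155347 318.7772284665249 233.58694149942323 [[-0.01423243  0.99975899  0.01671505]
 [ 0.78840029  0.02150222 -0.61478666]
 [-0.6149979   0.00442824 -0.78851631]] [  30.20169772 -454.78992671 1383.67457045]
top 434.6422297926401 314.9833163878343 236.55560559229073 [[ 0.0243438  -0.99934903  0.02662525]
 [-0.99760198 -0.02601006 -0.06413866]
 [ 0.06478943 -0.02500003 -0.99758575]] [-58.21307537 591.27802702 996.2526884 ]
{'time_s': 0.1, 'joints': array([ 8.94600526e-01,  3.13396762e-01,  1.49835713e+00,  3.42666195e-05,
        1.33098038e+00, -2.23368742e-01]), 'dq': array([-0.00012232,  0.00060193, -0.00495565, -0.00015537,  0.00132365,
       -0.00234511]), 'tau': array([ 4.06165025e-03, -4.12901008e+01, -2.60141051e+01, -9.33988349e-05,
        3.04669498e-03,  2.47506813e-05]), 'eef_pos': array([229.55123336, 471.93056792, 247.79239784]), 'ee_rot': array([-2.63153916e-04,  2.24487977e-01,  9.74476691e-01, -5.06798324e-04]), 'force': array([-0.07152706, -0.23005692, -0.24962458]), 'wrist_torque': array([ 0.06791537,  0.00081245, -0.02362078]), 'grip_force': 0.0, 'grip_width': 0.999861560406966}
```

View pics/scene0.png

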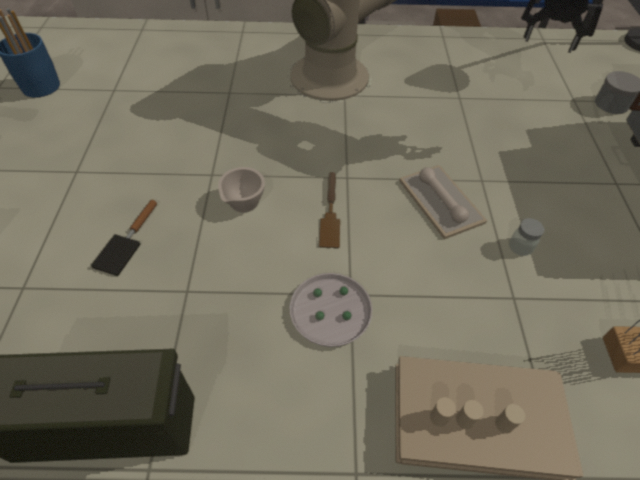

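View pics/top0.png

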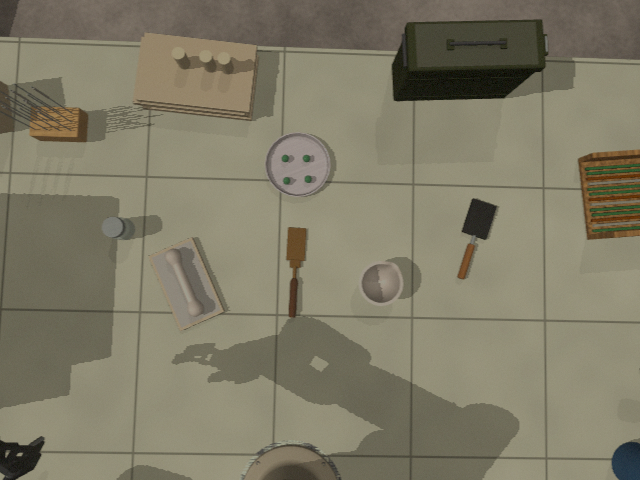

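The scene view shows the pestle bulbs at about (430,175) and (460,213), with the mortar at (243,188). In the top view the bulbs are at about (173,256) and (195,312), with the mortar at (381,283). I'll zoom in to find the lip and get contours.

```bash
cat >h.py <<'E'
import numpy as np,pickle,cv2
def proj(c,X):
    p=np.asarray(X,float)@c["R"].T+c["t"]; return np.stack([c["fx"]*p[...,0]/p[...,2]+c["cx"],c["fy"]*p[...,1]/p[...,2]+c["cy"]],-1)
def ray(c,uv):
    d=np.array([(uv[0]-c["cx"])/c["fx"],(uv[1]-c["cy"])/c["fy"],1.])@c["R"]; return -c["R"].T@c["t"],d/np.linalg.norm(d)
def plane(c,uv,z):
    o,d=ray(c,uv); return o+d*(z-o[2])/d[2]
def tri(c1,u1,c2,u2):
    o1,d1=ray(c1,u1);o2,d2=ray(c2,u2)
    s=np.linalg.lstsq(np.stack([d1,-d2],1),o2-o1,rcond=None)[0]
    a=o1+s[0]*d1;b=o2+s[1]*d2; return (a+b)/2,np.linalg.norm(a-b)
E
python3 - <<'E'
import pickle,cv2,numpy as np
S=pickle.load(open("scene0.pkl","rb"))["pixels"];T=pickle.load(open("top0.pkl","rb"))["pixels"]
def crop(I,u,v,w,h): return cv2.resize(I[v:v+h,u:u+w],(400,300),interpolation=cv2.INTER_CUBIC)
m=np.vstack([np.hstack([crop(S,203,160,80,60),crop(T,341,252,80,60)]),np.hstack([crop(S,385,155,120,90),crop(T,126,238,120,90)])])
m=cv2.convertScaleAbs(m,alpha=1.3)
cv2.imwrite("pics/z.png",m)
E
```

```text
(no output)
```

View pics/z.png

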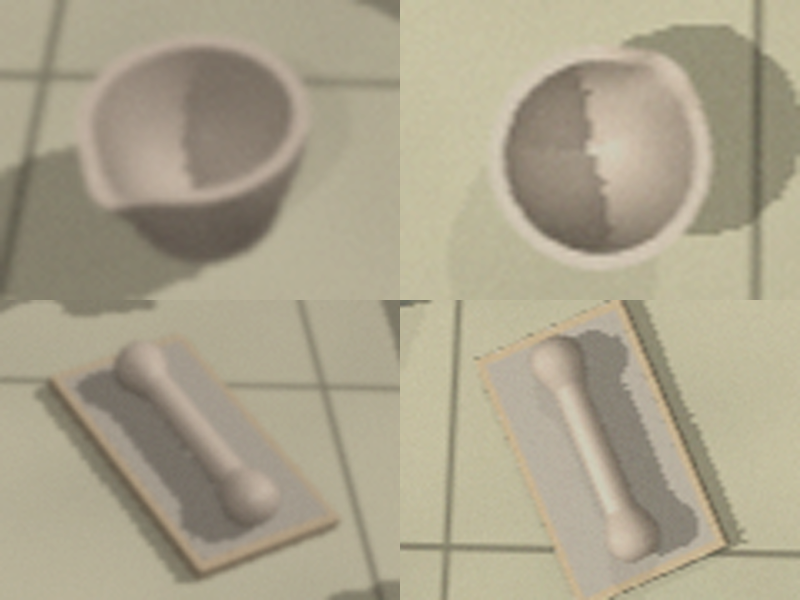

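The mosaic gives these full-image positions:

| Feature | Scene px | Top px |
|---|---|---|
| Lip | about (224,199) | (395,265) |
| Rim centre | (241.8,184.2) | (381.6,283.6) |
| Near bulb | (427.6,176) | (195.9,307.6) |
| Far bulb | (459.7,214.1) | (173.4,256.9) |

```bash
python3 - <<'E'
from h import *
np.set_printoptions(precision=1,suppress=True)
S,T=[pickle.load(open(n+"0.pkl","rb")) for n in("scene","top")]
P={}
for n,a,b in [("near",(427.6,176),(195.9,307.6)),("far",(459.7,214.1),(173.4,256.9)),("rim",(241.8,184.2),(381.6,283.6)),("lip",(224,199),(395,265))]:
    P[n],e=tri(S,a,T,b); print(n,P[n],e, "planes",plane(S,a,P[n][2].round()),plane(T,b,P[n][2].round()))
d=P["far"]-P["near"];print("len",np.linalg.norm(d),"yaw",np.arctan2(d[1],d[0]),"mid",(P["far"]+P["near"])/2)
l=P["lip"]-P["rim"];print("lip yaw",np.arctan2(l[1],l[0]),np.linalg.norm(l[:2]))
# rim contour seg, at z=60 in both
for c,ctr in((S,(242,188)),(T,(382,283))):
    print(plane(c,ctr,60))
# slab: kiln-wash colour corners
for n,c,(u,v,w,h) in (("S",S,(385,155,120,90)),("T",T,(126,228,120,110))):
    print(n,c["pixels"][v+h//2-3,u+8:u+w:12].tolist())
from rig import ctrl
from scipy.spatial.transform import Rotation as R
q=ctrl.sense()["ee_rot"];print(R.from_quat(np.r_[q[1:],q[0]]).as_matrix())
E
```

```text
near [422.6 225.4  25.8] 1.2998823270804805 planes [422.7 226.1  26. ] [422.6 224.7  26. ]
far [536.9 280.7  26.9] 0.23530633716479493 planes [537.  280.8  27. ] [536.9 280.6  27. ]
rim [ 488.  -193.1   54. ] 3.816443009117097 planes [ 488.3 -191.2   54. ] [ 488.1 -195.1   54. ]
lip [ 530.6 -224.8   52.1] 0.9778957253703654 planes [ 530.6 -224.3   52. ] [ 530.7 -225.3   52. ]
len 126.91583469571428 yaw 0.45068454501947713 mid [479.8 253.1  26.3]
lip yaw -0.639153308526798 53.0548318614373
[ 505.2 -188.2   60. ]
[ 489.7 -194.8   60. ]
S [[116, 135, 140], [107, 125, 130], [100, 116, 128], [78, 85, 91], [75, 85, 93], [110, 120, 128], [103, 121, 132], [114, 132, 137], [115, 133, 139], [117, 136, 141]]
T [[123, 147, 151], [122, 145, 149], [112, 134, 144], [123, 134, 140], [134, 148, 157], [93, 101, 107], [124, 136, 142], [123, 145, 147], [121, 146, 149], [123, 147, 151]]
[[-0.9  0.4 -0. ]
 [ 0.4  0.9 -0. ]
 [ 0.  -0.  -1. ]]
```

```bash
python3 -m jog '[{"delta_pos":[275.5,-207,-98],"angular":[0,0,-1.6],"fingers":1},{"delta_pos":[275.5,-207,-98],"angular":[0,0,-1.6],"fingers":1},{"delta_pos":[275.5,-207,-98],"angular":[0,0,-1.6],"fingers":1},{"delta_pos":[275.5,-207,-98],"angular":[0,0,-1.6],"fingers":1},{"delta_pos":[275.5,-207,-98],"angular":[0,0,-1.6],"fingers":1},{"delta_pos":[275.5,-207,-98],"angular":[0,0,-1.6],"fingers":1},{"delta_pos":[275.5,-207,-98],"angular":[0,0,-1.6],"fingers":1},{"delta_pos":[275.5,-207,-98],"angular":[0,0,-1.6],"fingers":1},{"delta_pos":[275.5,-207,-98],"angular":[0,0,-1.6],"fingers":1},{"delta_pos":[275.5,-207,-98],"angular":[0,0,-1.6],"fingers":1}]' 100
python3 -m jog '[{"delta_pos":[0,0,-40],"angular":[0,0,-0.64],"fingers":0.8},{"delta_pos":[0,0,-40],"angular":[0,0,-0.64],"fingers":0.8},{"delta_pos":[0,0,-40],"angular":[0,0,-0.64],"fingers":0.8},{"delta_pos":[0,0,-40],"angular":[0,0,-0.64],"fingers":0.8},{"delta_pos":[0,0,-40],"angular":[0,0,-0.64],"fingers":0.8}]'
python3 - <<'E'
from h import *
from rig import ctrl
s=ctrl.sense();print(s["eef_pos"],s["ee_rot"],s["joints"],s["wrist_torque"])
c=ctrl.capture("top");d=ctrl.capture("scene")
m=[cv2.resize(c["pixels"][210:360,100:300],(400,300)),cv2.resize(d["pixels"][110:260,350:550],(400,300))]
cv2.imwrite("pics/a.png",np.hstack(m))
E
```

```text
time_s: 1.35
eef_pos: [505.1, 265.0, 150.0]
ee_rot: [-0.0, 0.855, 0.518, -0.0]
force: [-0.3, -0.1, 0.5]
grip_width: 1.002
grip_force: 0.0
time_s: 1.98
eef_pos: [505.1, 265.1, 110.2]
ee_rot: [0.0, 0.975, 0.224, -0.0]
force: [0.4, -0.7, 0.1]
grip_width: 0.8
grip_force: 0.0
[505.08905621 265.11373686 110.15147767] [ 1.67393182e-06  9.74619327e-01  2.23868583e-01 -1.55460707e-04] [2.78033752e-01 5.50952539e-01 1.52593107e+00 1.47411111e-05
 1.06501972e+00 1.39725893e+00] [0.02249269 0.04908215 0.02663491]
```

View pics/a.png

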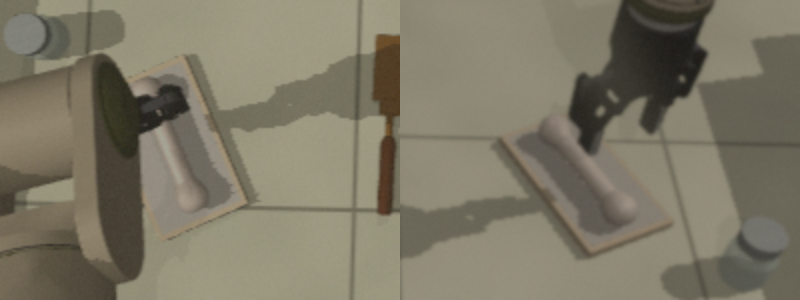

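The fingers straddle the shaft at about (165,110) in the left crop, near the far bulb. I'll descend, grip and lift.

```bash
python3 -m jog '[{"delta_pos":[0,0,-40],"angular":[0,0,0],"fingers":0.8},{"delta_pos":[0,0,-65],"angular":[0,0,0],"fingers":0.8},{"delta_pos":[0,0,-76],"angular":[0,0,0],"fingers":0.8},{"delta_pos":[0,0,-76],"angular":[0,0,0],"fingers":0.8},{"delta_pos":[0,0,-76],"angular":[0,0,0],"fingers":0.1},{"delta_pos":[0,0,-76],"angular":[0,0,0],"fingers":0.1},{"delta_pos":[0,0,-76],"angular":[0,0,0],"fingers":0.1},{"delta_pos":[0,0,-76],"angular":[0,0,0],"fingers":0.1},{"delta_pos":[0,0,-76],"angular":[0,0,0],"fingers":0.1},{"delta_pos":[0,0,-76],"angular":[0,0,0],"fingers":0.1}]' 100
python3 -m jog '[{"delta_pos":[0,0,10],"angular":[0,0,0],"fingers":0.1},{"delta_pos":[0,0,20],"angular":[0,0,0],"fingers":0.1},{"delta_pos":[0,0,30],"angular":[0,0,0],"fingers":0.1},{"delta_pos":[0,0,30],"angular":[0,0,0],"fingers":0.1},{"delta_pos":[0,0,30],"angular":[0,0,0],"fingers":0.1},{"delta_pos":[0,0,30],"angular":[0,0,0],"fingers":0.1},{"delta_pos":[0,0,30],"angular":[0,0,0],"fingers":0.1},{"delta_pos":[0,0,30],"angular":[0,0,0],"fingers":0.1}]' 100
python3 - <<'E'
from rig import ctrl
import cv2,numpy as np
for i in range(4):
    s=ctrl.sense();print(s["force"],s["wrist_torque"],s["grip_width"],s["grip_force"]);d=ctrl.capture("scene")
c=ctrl.capture("top")
m=[cv2.resize(c["pixels"][210:360,100:300],(400,300)),cv2.resize(d["pixels"][110:260,350:550],(400,300))]
cv2.imwrite("pics/b.png",np.hstack(m))
E
```

```text
time_s: 3.32
eef_pos: [505.6, 265.2, 35.3]
ee_rot: [-0.0, 0.975, 0.223, 0.001]
force: [-0.7, -1.7, 6.1]
grip_width: 0.22
grip_force: 97.7
time_s: 4.32
eef_pos: [505.1, 265.1, 64.2]
ee_rot: [-0.0, 0.975, 0.223, -0.0]
force: [-0.8, 1.1, -3.8]
grip_width: 0.222
grip_force: 98.2
[-0.84560369  1.08293503 -3.84984886] [ 0.10616007 -0.23530404  0.05369703] 0.22247992292713123 98.18127751350403
[ 0.30099757 -0.95792339 -3.92985641] [ 0.11178912 -0.22639715  0.01244758] 0.21610431070726216 98.19164156913757
[ 0.27597366  0.7263412  -3.31918354] [ 0.08811762 -0.24911619 -0.04666075] 0.22558160245334313 98.183913230896
[ 0.28779549 -0.69673591 -2.92802515] [ 0.17461869 -0.23046513 -0.01071071] 0.22236573932761325 98.18517923355103
```

View pics/b.png

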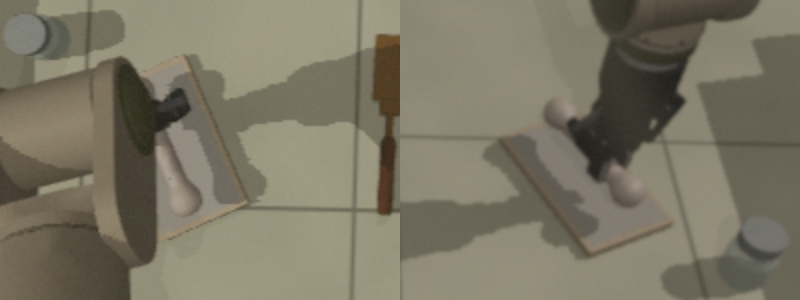

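Moment about the tool is about (0.12, −0.24) N·m, so the centre of mass is well towards the near end. The near end is therefore heavy, and I'm holding the light side. The picture shows the near bulb at scene (430,166) and top (192.5,308), and the far bulb at scene (463.5,203.5). Next I'll refine the mortar pose and the pestle's pose in the grip, then compute the placing.

```bash
cat >m.py <<'E'
from h import *
from scipy.spatial.transform import Rotation as Ro
from scipy.optimize import least_squares
np.set_printoptions(precision=3,suppress=True)
S,T=[pickle.load(open(n+"0.pkl","rb")) for n in("scene","top")]
def fit(c,box):
    u,v,w,h=box;p=cv2.resize(c["pixels"][v:v+h,u:u+w],None,fx=4,fy=4,interpolation=cv2.INTER_CUBIC).astype(float);p=cv2.GaussianBlur(p,(0,0),3)
    m=((p[...,1]-p[...,0])/p[...,2]<0.12).astype(np.uint8)
    k=max(cv2.findContours(m,cv2.RETR_EXTERNAL,cv2.CHAIN_APPROX_NONE)[0],key=cv2.contourArea)[:,0]
    X=np.array([plane(c,(a/4+u-.375,b/4+v-.375),60) for a,b in k])[:,:2]
    f=least_squares(lambda q:np.hypot(*(X-q[:2]).T)-q[2],[488,-194,50],loss="soft_l1",f_scale=1.)
    r=np.hypot(*(X-f.x[:2]).T)-f.x[2];a=np.arctan2(*(X-f.x[:2]).T[::-1])
    w=np.clip(r-1.0,0,None);o=(X-f.x[:2])*w[:,None]
    return f.x,np.arctan2(o[:,1].sum(),o[:,0].sum()),r.max(),a[r.argmax()],r.std()
if __name__=="__main__":
    print(fit(T,(341,247,80,70)))
    n,e=tri(S,(430,166),T,(192.5,308));print("near now",n,e)
    o,d=ray(S,(463.5,203.5)); nrm=np.array([-np.sin(.4507),np.cos(.4507),0]);f=o+d*((n-o)@nrm)/(d@nrm);f2=o+d*((np.array([505,265,64])-o)@nrm)/(d@nrm)
    for g in(f,f2):
        v=g-n;print("far",g,np.linalg.norm(v),"pitch",np.degrees(np.arcsin(v[2]/np.linalg.norm(v))),"mid",(n+g)/2)
E
python3 m.py
```

```text
(array([ 490.049, -191.716,   49.834]), np.float64(-0.6417074315029122), np.float64(4.053307460017976), np.float64(-0.6924766055202224), np.float64(0.9181567515318586))
near now [425.105 224.232  59.92 ] 0.5265429028096683
far [538.95  279.323  63.575] 126.52685366847987 pitch 1.6555288060524707 mid [482.028 251.778  61.747]
far [536.709 280.345  61.079] 124.92176648864093 pitch 0.531883548595179 mid [480.907 252.288  60.499]
```

Mortar centre is (490,−192) with lip yaw −0.65, and the fitted rim radius of 49.8 mm checks out. The pestle is level in the grip, its mid about 27 mm towards the near end. I'll raise, carry and turn.

```bash
python3 -m jog '[{"delta_pos":[0,0,25],"angular":[0,0,0],"fingers":0.1},{"delta_pos":[0,0,60],"angular":[0,0,0],"fingers":0.1},{"delta_pos":[1,-15,90],"angular":[0,0,-0.06],"fingers":0.1},{"delta_pos":[4,-45,110],"angular":[0,0,-0.14],"fingers":0.1},{"delta_pos":[7,-80,111],"angular":[0,0,-0.22],"fingers":0.1},{"delta_pos":[10,-120,111],"angular":[0,0,-0.3],"fingers":0.1},{"delta_pos":[13,-160,111],"angular":[0,0,-0.38],"fingers":0.1},{"delta_pos":[16,-200,111],"angular":[0,0,-0.46],"fingers":0.1},{"delta_pos":[19,-240,111],"angular":[0,0,-0.54],"fingers":0.1},{"delta_pos":[22,-275,111],"angular":[0,0,-0.6],"fingers":0.1}]' 100
python3 -m jog '[{"delta_pos":[3,-35,0],"angular":[0,0,-0.08],"fingers":0.1},{"delta_pos":[6,-75,0],"angular":[0,0,-0.16],"fingers":0.1},{"delta_pos":[9,-115,0],"angular":[0,0,-0.24],"fingers":0.1},{"delta_pos":[12,-155,0],"angular":[0,0,-0.32],"fingers":0.1},{"delta_pos":[15,-190,0],"angular":[0,0,-0.4],"fingers":0.1},{"delta_pos":[17,-212,0],"angular":[0,0,-0.46],"fingers":0.1},{"delta_pos":[18.5,-224,0],"angular":[0,0,-0.5],"fingers":0.1},{"delta_pos":[18.5,-224,0],"angular":[0,0,-0.5],"fingers":0.1}]' 100
python3 -m jog '[{"delta_pos":[0,0,0],"angular":[-0.034,-0.045,0],"fingers":0.1},{"delta_pos":[0,0,0],"angular":[-0.085,-0.112,0],"fingers":0.1},{"delta_pos":[0,0,0],"angular":[-0.136,-0.18,0],"fingers":0.1},{"delta_pos":[0,0,0],"angular":[-0.19,-0.248,0],"fingers":0.1},{"delta_pos":[0,0,0],"angular":[-0.24,-0.315,0],"fingers":0.1},{"delta_pos":[0,0,0],"angular":[-0.29,-0.383,0],"fingers":0.1},{"delta_pos":[0,0,0],"angular":[-0.325,-0.43,0],"fingers":0.1},{"delta_pos":[0,0,0],"angular":[-0.343,-0.451,0],"fingers":0.1},{"delta_pos":[0,0,0],"angular":[-0.343,-0.451,0],"fingers":0.1}]' 100
python3 - <<'E'
from h import *
from rig import ctrl
s=ctrl.sense();print(s["eef_pos"],s["joints"],s["force"],s["wrist_torque"])
c=ctrl.capture("top");d=ctrl.capture("scene")
for n,x in(("top1",c),("scene1",d)): pickle.dump(x,open(n+".pkl","wb"))
m=[cv2.resize(c["pixels"][210:330,320:480],(400,300)),cv2.resize(d["pixels"][110:230,160:320],(400,300))]
cv2.imwrite("pics/c.png",np.hstack(m))
E
```

```text
time_s: 5.82
eef_pos: [527.1, -11.3, 175.4]
ee_rot: [0.0, 0.997, -0.077, 0.0]
force: [0.6, 0.6, -4.1]
grip_width: 0.222
grip_force: 98.5
time_s: 6.82
eef_pos: [545.8, -233.8, 175.1]
ee_rot: [-0.0, 0.947, -0.32, -0.0]
force: [-0.7, 0.2, -3.9]
grip_width: 0.22
grip_force: 98.5
time_s: 7.95
eef_pos: [545.4, -232.5, 175.1]
ee_rot: [0.089, 0.91, -0.306, 0.264]
force: [0.4, -0.5, -3.4]
grip_width: 0.222
grip_force: 98.6
[ 545.39341226 -232.48339182  175.07136046] [-0.58689103  0.31884925  1.80421978 -0.07500829  0.45550412  1.69118439] [ 0.39649818 -0.53759566 -3.44639676] [ 0.24789711  0.34664627 -0.03028188]
```

View pics/c.png

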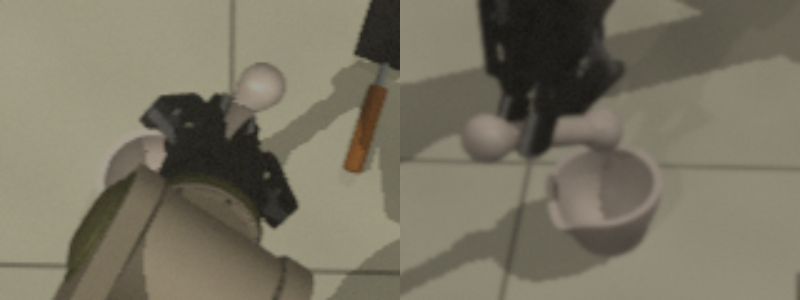

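The view shows the high bulb over the lip side at scene (194,165) and top (424,245), and the low bulb at scene (242,162) above the bowl. I'll check the pestle's actual pose.

```bash
python3 - <<'E'
from m import *
S,T=[pickle.load(open(n+"1.pkl","rb")) for n in("scene","top")]
h,e=tri(S,(194,165.2),T,(424,244.8));print("high",h,e)
q=np.array([0.089,0.91,-0.306,0.264]);M=Ro.from_quat(np.r_[q[1:],q[0]]).as_matrix();print(M)
ax=M[:,0];tcp=np.array([545.4,-232.5,175.1]);g=tcp+3.5*M[:,2]
print("pred high",g+37*ax,"pred low",g-91*ax,"pitch",np.degrees(np.arcsin(ax[2])),"yaw",np.arctan2(ax[1],ax[0]))
print("pix low pred",proj(S,g-91*ax),"obs 242,162.4", "high",proj(S,g+37*ax),proj(T,g+37*ax))
o,d=ray(S,(242,162.4));n=np.array([np.sin(.65),np.cos(.65),0])
lo=o+d*((h-o)@n)/(d@n);v=h-lo;print("low",lo,np.linalg.norm(v),np.degrees(np.arcsin(v[2]/np.linalg.norm(v))))
u=np.array([np.cos(-.65),np.sin(-.65),0]);w=np.array([-u[1],u[0],0])
for X in(h,lo,h-82.5*0*v): r=X-np.array([490,-192,0]);print("mortar frame",r@u,r@w,r[2])
ua=v/np.linalg.norm(v);tip=(h+lo)/2-82.5*ua-np.array([490,-192,0]);print("low tip",tip@u,tip@w,tip[2])
E
```

```text
high [ 571.085 -254.073  188.296] 1.8901929323443214
[[ 0.673 -0.604  0.426]
 [-0.51  -0.797 -0.324]
 [ 0.535  0.    -0.845]]
pred high [ 571.798 -252.513  191.95 ] pred low [ 485.638 -187.2    123.432] pitch 32.36387471807994 yaw -0.648629554498875
pix low pred [240.166 159.824] obs 242,162.4 high [194.937 164.126] [424.225 244.298]
low [ 480.621 -185.302  111.467] 137.17063010241327 34.0622104395365
mortar frame 102.1167525140437 -0.34388574324113574 188.2955532939909
mortar frame -11.519502321436569 -0.34388574324103505 111.46728148172849
mortar frame 102.1167525140437 -0.34388574324113574 188.2955532939909
low tip -23.0468437327573 -0.3438857432410317 103.67376769069514
```

Alignment is good, with the low tip at about (−21, 0) in the mortar frame. I'll lower it, slowly near the end.

```bash
python3 -m jog '[{"delta_pos":[0,0,-15],"angular":[0,0,0],"fingers":0.1},{"delta_pos":[0,0,-32],"angular":[0,0,0],"fingers":0.1},{"delta_pos":[0,0,-48],"angular":[0,0,0],"fingers":0.1},{"delta_pos":[0,0,-60],"angular":[0,0,0],"fingers":0.1},{"delta_pos":[0,0,-68],"angular":[0,0,0],"fingers":0.1},{"delta_pos":[0,0,-73],"angular":[0,0,0],"fingers":0.1},{"delta_pos":[0,0,-76],"angular":[0,0,0],"fingers":0.1},{"delta_pos":[0,0,-78],"angular":[0,0,0],"fingers":0.1},{"delta_pos":[0,0,-79],"angular":[0,0,0],"fingers":0.1}]'
python3 -m jog '[{"delta_pos":[0,0,-1],"angular":[0,0,0],"fingers":0.1},{"delta_pos":[0,0,-2],"angular":[0,0,0],"fingers":0.1},{"delta_pos":[0,0,-3],"angular":[0,0,0],"fingers":0.1}]'
python3 - <<'E'
from h import *
from rig import ctrl
s=ctrl.sense();print(s["eef_pos"],s["force"],s["wrist_torque"])
c=ctrl.capture("top");d=ctrl.capture("scene")
m=[cv2.resize(c["pixels"][210:330,320:480],(400,300)),cv2.resize(d["pixels"][110:230,160:320],(400,300))]
cv2.imwrite("pics/d.png",np.hstack(m))
E
```

```text
time_s: 9.18
eef_pos: [545.8, -234.0, 96.4]
ee_rot: [0.089, 0.91, -0.307, 0.265]
force: [-0.3, -0.3, -5.0]
grip_width: 0.217
grip_force: 98.6
time_s: 9.55
eef_pos: [545.7, -233.9, 93.3]
ee_rot: [0.089, 0.91, -0.307, 0.265]
force: [-0.0, 0.9, -4.3]
grip_width: 0.222
grip_force: 98.6
[ 545.69950405 -233.91579981   93.28705845] [-0.04617417  0.85557667 -4.285751  ] [ 0.23975083  0.29139849 -0.01749677]
```

View pics/d.png

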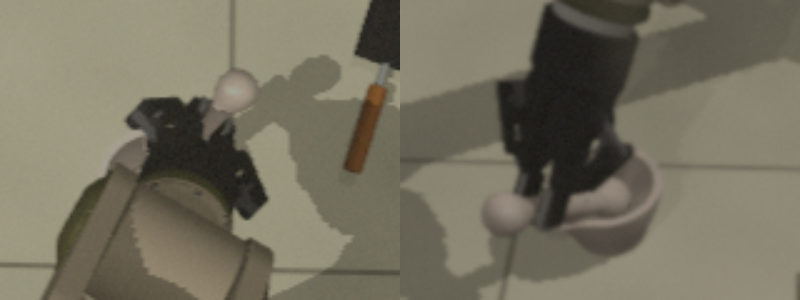

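The low bulb is inside the bowl at about (612,195) in the right crop, and the shaft lies over the lip. There's no contact yet, so I'll keep lowering in 1 mm rows.

```bash
python3 -m jog '[{"delta_pos":[0,0,-1],"angular":[0,0,0],"fingers":0.1},{"delta_pos":[0,0,-2],"angular":[0,0,0],"fingers":0.1},{"delta_pos":[0,0,-3],"angular":[0,0,0],"fingers":0.1},{"delta_pos":[0,0,-4],"angular":[0,0,0],"fingers":0.1},{"delta_pos":[0,0,-4],"angular":[0,0,0],"fingers":0.1}]'
python3 -m jog '[{"delta_pos":[0,0,-1],"angular":[0,0,0],"fingers":0.1},{"delta_pos":[0,0,-2],"angular":[0,0,0],"fingers":0.1},{"delta_pos":[0,0,-2],"angular":[0,0,0],"fingers":0.1}]'
```

```text
time_s: 10.28
eef_pos: [545.7, -233.9, 89.2]
ee_rot: [0.089, 0.91, -0.307, 0.265]
force: [-1.0, -0.8, -3.2]
grip_width: 0.224
grip_force: 98.6
time_s: 10.65
eef_pos: [545.7, -233.9, 87.2]
ee_rot: [0.089, 0.91, -0.307, 0.265]
force: [0.1, 0.3, -4.0]
grip_width: 0.223
grip_force: 98.6
```

```bash
python3 -m jog '[{"delta_pos":[0,0,-1],"angular":[0,0,0],"fingers":0.1},{"delta_pos":[0,0,-2],"angular":[0,0,0],"fingers":0.1},{"delta_pos":[0,0,-2],"angular":[0,0,0],"fingers":0.1}]'
python3 -m jog '[{"delta_pos":[0,0,-0.7],"angular":[0,0,0],"fingers":0.1},{"delta_pos":[0,0,-1],"angular":[0,0,0],"fingers":0.1},{"delta_pos":[0,0,-1],"angular":[0,0,0],"fingers":0.1}]'
```

```text
time_s: 11.02
eef_pos: [545.9, -234.2, 85.7]
ee_rot: [0.089, 0.91, -0.307, 0.265]
force: [-1.8, -1.3, 1.3]
grip_width: 0.22
grip_force: 98.9
time_s: 11.4
eef_pos: [545.9, -234.2, 84.7]
ee_rot: [0.089, 0.91, -0.307, 0.265]
force: [-3.0, -1.9, 3.8]
grip_width: 0.222
grip_force: 99.2
```

Contact at TCP z of about 86: the force rose by about 8 N. I'll ease the grip so it settles, then open gently.

```bash
python3 -m jog '[{"delta_pos":[0,0,0],"angular":[0,0,0],"fingers":0.1},{"delta_pos":[0,0,0],"angular":[0,0,0],"fingers":0.1},{"delta_pos":[0,0,0],"angular":[0,0,0],"fingers":0.1}]' 20
python3 -m jog '[{"delta_pos":[0,0,0],"angular":[0,0,0],"fingers":0.24},{"delta_pos":[0,0,0],"angular":[0,0,0],"fingers":0.26},{"delta_pos":[0,0,0],"angular":[0,0,0],"fingers":0.28},{"delta_pos":[0,0,0],"angular":[0,0,0],"fingers":0.3},{"delta_pos":[0,0,0],"angular":[0,0,0],"fingers":0.32}]'
python3 - <<'E'
from h import *
from rig import ctrl
s=ctrl.sense();print(s["eef_pos"],s["force"],s["wrist_torque"])
c=ctrl.capture("top");d=ctrl.capture("scene")
m=[cv2.resize(c["pixels"][210:330,320:480],(400,300)),cv2.resize(d["pixels"][110:230,160:320],(400,300))]
cv2.imwrite("pics/e.png",np.hstack(m))
E
```

```text
time_s: 11.78
eef_pos: [545.9, -234.1, 84.6]
ee_rot: [0.089, 0.91, -0.307, 0.265]
force: [-2.4, -2.9, 4.8]
grip_width: 0.22
grip_force: 99.2
time_s: 12.4
eef_pos: [545.7, -233.8, 84.2]
ee_rot: [0.089, 0.91, -0.307, 0.265]
force: [-0.3, 0.7, 0.5]
grip_width: 0.324
grip_force: 0.0
[ 545.66601238 -233.79154135   84.16512433] [-0.25017573  0.68801565  0.52471654] [ 0.11249389  0.23320253 -0.01288167]
```

View pics/e.png

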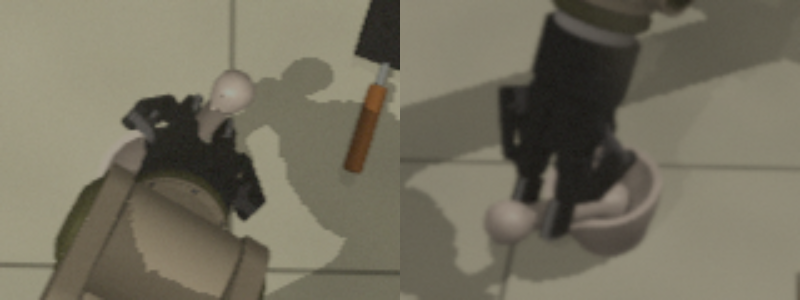

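Released: the high bulb stays at crop (510,222) and the shaft leans in the lip. I'll open further and back off along the tool axis.

```bash
python3 -m jog '[{"delta_pos":[0,0,0],"angular":[0,0,0],"fingers":0.45},{"delta_pos":[0,0,0],"angular":[0,0,0],"fingers":0.6},{"delta_pos":[0,0,0],"angular":[0,0,0],"fingers":0.6},{"delta_pos":[-4,3,8],"angular":[0,0,0],"fingers":0.6},{"delta_pos":[-10,8,20],"angular":[0,0,0],"fingers":0.6},{"delta_pos":[-19,14,37],"angular":[0,0,0],"fingers":0.6},{"delta_pos":[-30,23,60],"angular":[0,0,0],"fingers":0.6},{"delta_pos":[-43,32,85],"angular":[0,0,0],"fingers":0.6},{"delta_pos":[-55,42,110],"angular":[0,0,0],"fingers":0.6},{"delta_pos":[-55,42,130],"angular":[0,0,0],"fingers":0.6}]'
python3 -m jog '[{"delta_pos":[-20,60,40],"angular":[0,0,0],"fingers":0.6},{"delta_pos":[-40,120,80],"angular":[0,0,0],"fingers":0.6},{"delta_pos":[-60,180,80],"angular":[0,0,0],"fingers":0.6},{"delta_pos":[-60,240,80],"angular":[0,0,0],"fingers":0.6},{"delta_pos":[-60,240,80],"angular":[0,0,0],"fingers":0.6},{"delta_pos":[-60,240,80],"angular":[0,0,0],"fingers":0.6}]'
python3 - <<'E'
from m import *
from rig import ctrl
c=ctrl.capture("top");d=ctrl.capture("scene")
for n,x in(("top2",c),("scene2",d)): pickle.dump(x,open(n+".pkl","wb"))
m=[cv2.resize(c["pixels"][210:330,320:480],(400,300)),cv2.resize(d["pixels"][110:230,160:320],(400,300))]
cv2.imwrite("pics/f.png",np.hstack(m))
E
```

```text
time_s: 13.75
eef_pos: [489.9, -191.0, 216.2]
ee_rot: [0.089, 0.91, -0.307, 0.266]
force: [0.3, -0.8, 1.5]
grip_width: 0.6
grip_force: 0.0
time_s: 14.5
eef_pos: [430.1, 49.3, 294.9]
ee_rot: [0.089, 0.91, -0.306, 0.266]
force: [-0.1, -0.5, -0.5]
grip_width: 0.6
grip_force: 0.0
```

View pics/f.png

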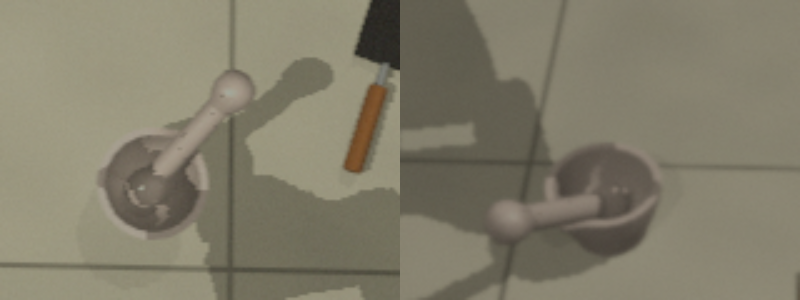

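The pestle rests in the bowl and leans out over the lip, with the high bulb at scene (203.2,198.4) and top (412.8,246.4). A quick check, then I'll hand in.

```bash
python3 - <<'E'
from m import *
from rig import ctrl
S,T=[pickle.load(open(n+"2.pkl","rb")) for n in("scene","top")]
h,e=tri(S,(203.2,198.4),T,(412.8,246.4));r=h-np.array([490,-192,0])
print(e,r[0]*np.cos(.65)-r[1]*np.sin(.65),r[0]*np.sin(.65)+r[1]*np.cos(.65),r[2])
print(ctrl.finish_job())
E
```

```text
0.12936835058714521 102.307651149175 0.2802426100828015 98.2522110929068
the job is handed in; nothing more can be done
None
```

The pestle is back in the mortar, heavy end down in the bowl and leaning straight out over the lip (high bulb centre about 102 mm out and 98 mm up); it stayed there by itself with the hand clear, and I handed the job in after about 15 s of the 64 s allowed, though no verdict was returned.

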